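Lock a bayonet filter into the suction pump

ROBOT

A 6-joint arm with a two-finger parallel gripper is mounted at the origin on a cart in front of the work surface, level with it; the furniture and walls round the work are solid. World frame = base frame: x ahead of the robot, y to its left, z up, the work surface at z = 0. Lengths are in m, angles in rad, forces in N, time in s.
With the tool pointing down it reaches from about 0.2 to 0.875 m from the base axis. Payload 3.4 kg.
Tool frame: the origin (TCP) lies between the finger pads; the fingertips stand 25 mm ahead of it and the grasp point (between the pads) lies 6 mm ahead of it (r.nose_length is the z of the fingertips in the tool frame, in m); z points along the fingers, x is the direction in which the jaws open and shut, and the axes are right-handed (so a half turn about z gives the same grasp; the last joint's range is limited). The gripper opens to 94 mm and grips with 3 to 60 N. Pads are 16 mm wide; open, the fingers measure 119 mm over their backs; the gripper's body (75 mm by 177 mm) begins 78 mm behind the grasp point.
Start: joints at [1.146, 0.276, 1.505, -0, 1.361, -0.121], TCP at [0.172, 0.549, 0.23] pointing down, gripper open.
Joint ranges: [-2.89, 2.89], [-0.75, 2.08], [0.22, 2.7], [-1.18, 4.32], [0.11, 2.71], [-2.7, 2.7]. Speed limits (rad/s): [2.57, 2.57, 3.14, 3.14, 3.14, 3.14].

INTERFACE

Orientations are given as a unit quaternion [w, x, y, z].
In Python, from plant import r, gripper_to, inverse_kinematics, vision, models, telemetry gives the robot as it stands. Calls block until the motion is done:
- r.move_to(position, orientation): joint-space move of the TCP to a pose.
- r.move_l(position, rot=None, vel=0.15, guard=None): straight line of the TCP; rot=None keeps the orientation; vel is the mean speed in m/s. With guard (N) it stops when the force on the tool has changed by that much, and returns True; else False.
- r.movej(angles): joint-space move.
- gripper_to(opening, f_grip=None): finger opening in m; f_grip is the grip in N (None keeps the last); returns when the fingers have stopped.
- r.hold(seconds).
- inverse_kinematics(position, orientation): joint angles nearest the present ones, or None.
- vision.snapshot(name): name is "scene" or "top" or "wrist"; returns the picture (384x512x3 uint8, red, green, blue); there is no depth.
- vision.get_calibration(name): a dict with "fx", "fy", "cx", "cy" (pixels), "D" ([k1, k2, p1, p2, k3] as OpenCV has them; the pictures are not rectified), "position" and "orientation" of the camera in the world. Camera axes: x right, y down, z forward; pixel columns grow to the right and rows downward; lengths in m; the calibration is good to about 2 mm. A picture is of the moment at which its call begins: read the wrist's pose just before it. get_calibration takes no time and is no camera call; for the wrist camera it gives the pose at the moment of the call.
A pose or a line that the arm cannot do raises r.PlanningError and nothing moves.
- r.sign_off(): hands the job in, once; it reports no verdict.
Trained networks look in the newest picture that a camera, given by its name, has taken for a name from the list of things; names that differ only in an ending like _2 or _b are one class to them, and where a whole thing is asked for, a point or a joint stands for the part that bears it (a point fixed in the world has none). Each returns a list of dicts, best first, with "score" (0 to 1); they miss things now and then, are a little off and sometimes report something else, mostly with a low value. They report only what shows in the picture. A call takes as long as a camera call. They do not tell look-alikes from the thing itself.
- models.boxes_of(thing, camera): "at" ([x, y, z] in m, in world coordinates, good to about 4 mm: the middle of the surface that is visible of it).
- models.regions_of(thing, camera): "pixels" (384x512 bool, what is visible of it).
- models.mark_of(thing, camera): "at" ([x, y, z] in m, in world coordinates, good to about 4 mm: a listed point, or the origin of a listed thing).
Readings, each from a call of its own:
- telemetry.current_t(): time.
- telemetry.current_joints(): joint angles.
- telemetry.current_dq(): joint speeds.
- telemetry.current_joint_efforts(): joint torques, N m.
- telemetry.current_ee_pos(): TCP position.
- telemetry.current_tool_rot(): TCP orientation.
- telemetry.current_wrist_force(): force on the tool from outside, world axes, zero at the start.
- telemetry.current_torque(): the same for the moment, N m.
- telemetry.current_opening(): finger opening in m.
Only numpy, scipy, OpenCV 4.12 (cv2) and the standard library are available. Lean on these libraries where they do the work, as an engineer would, in place of code of your own. Each camera call takes 0.05 s, during which the arm holds its last target.

TASK

Fit the filter that has two side lugs into the round socket on the suction pump: lower its lugs through the two notches, push it down against the spring and turn it clockwise, seen from above, about a quarter turn to the stop, so that it stays locked down and upright when you let go. Leave the other filter, the one with the round collar, standing where it is.

Things in the scene. Friction and masses are not known exactly. Their poses are not given: they have to be found in the camera images.
- lug_filter: filter to fit, loose, upright, 84 mm tall, about 0.12 kg, white and grey. Origin: centre of the foot's underside, z up. Grey spigot (diameter 36) up to z = 38; two opposite lugs along +x and -x at z = 14 to 22, 16 wide, reaching 33 from the axis; white round body (diameter 48) at z = 38 to 56; grip bar above it. Alike when turned half round
- lug_filter_grip (a point): middle of the lug filter's flat grip bar, on its axis at z = 70 above its foot; axes as the filter's. The bar is 40 mm long along x (parallel to the lugs), 12 thick along y, z = 56 to 84 above the foot; take and turn the filter by it
- collar_filter: the wrong filter: same size, body, grip bar, origin and axes, but with a full round collar (diameter 62 mm) in place of the two lugs, so it does not go into the socket; standing loose, to be left alone
- pump: suction pump, fixed: low white box 190 x 130 mm with a hump (top at z = 68) to +x and a grey round socket (outer diameter 94) rising from it. Origin: on the worktop under the socket's axis, z up. Fully locked, the filter's foot stands at z = 47: turned about 85 degrees clockwise from the notches to a stop (it turns only that way), lugs held under the lips by the spring
- pump_socket (a point): centre of the socket's open mouth, at its rim, 75 mm above the worktop; axes as the pump's. The mouth is a hole of diameter 48 with two opposite notches along +x and -x, at least 26 wide, reaching 40 from the axis; between them two white lips 6 thick overhang the hollow, under which the lugs turn
- spring_seat (a joint): spring plate (diameter 44 mm) in the socket, in m: 0 = up, its top 52 mm above the worktop; 0.012 = pushed fully down, top at 40 mm; 4 N to start, 7 N at the bottom. With the filter's foot on it at 0 the lugs are still in the notches and it cannot turn; it turns freely when pushed down 0.006 to 0.012; locked it reads 0.005
Not all that is in view belongs to the job. Leave any blue or red look-alike of the lug_filter alone.

How it is judged:
At the end, for the whole second after the job is handed in: The lugged filter stands upright (within 10 degrees) and still in the pump's socket, within 10 mm of its axis, held down by the lips (its foot under 49.5 mm above the worktop), turned at least 60 degrees from the notches (horizontal distance between lug_filter and pump below 0.01 m and z of lug_filter in the frame of pump between 0.036 and 0.0495 m and angle between the x axis of lug_filter and the x axis of pump, either way round above 1.05 rad and angle between lug_filter's own z axis and vertical below 0.17 rad and linear speed of lug_filter below 0.02 m/s); the robot touches nothing.
It fails at once if the filter with the round collar is shifted by more than 20 mm or tipped over (distance of collar_filter from where it was at the start of the episode above 0.02 m or angle between collar_filter's own z axis and vertical above 0.35 rad).
It also fails if it takes over 45 s, if anything falls off the work surface, if the arm or the gripper's body presses on something with over 40 N, if the wrist force passes 120 N, or if a joint passes its speed limit or range.

## Working session

There is one attempt and no reset: what is moved stays moved. The work goes in short steps, each a Python script; the robot and the scene stay as the last script left them, time stands still between calls to the robot, and variables do not carry over. Pictures are saved under pics/ and viewed, and the job is handed in when it is done.

```bash
ls; mkdir -p pics; python3 - <<'E'
from plant import r, vision, models, telemetry
import cv2
for c in ("scene","top","wrist"):
    im=vision.snapshot(c); cv2.imwrite(f"pics/a_{c}.png",im[:,:,::-1])
    for t in ("lug_filter","collar_filter","pump","lug_filter_grip","pump_socket"):
        print(c,t,[(d['score'],d['at']) for d in models.mark_of(t,c)])
    print(vision.get_calibration(c))
print(telemetry.current_t(), telemetry.current_tool_rot())
E
```

```text
pics
scene lug_filter [(0.97, [0.6471, -0.2821, 0.0002]), (0.83, [0.7411, -0.3073, 0.0006]), (0.63, [0.65, 0.0743, -0.0004]), (0.63, [0.4636, -0.0489, -0.0026])]
scene collar_filter [(0.76, [0.5121, 0.0642, 0.0008]), (0.49, [0.6514, 0.0787, 0.0683])]
scene pump [(0.97, [0.5932, -0.1381, 0.0006])]
scene lug_filter_grip [(0.85, [0.6517, 0.0763, 0.0693]), (0.81, [0.641, -0.2794, 0.07]), (0.78, [0.4669, -0.0523, 0.0682])]
scene pump_socket []
{'fx': 423.09465515363894, 'fy': 423.09465515363894, 'cx': 254.06204296899264, 'cy': 188.1202699157523, 'D': array([-0.07513056,  0.        ,  0.        ,  0.        ,  0.        ]), 'position': array([ 0.14116522, -0.38094971,  0.73389929]), 'orientation': array([-0.30422054,  0.80919349, -0.47254138,  0.17134876])}
top lug_filter [(0.89, [0.469, -0.0507, 0.0005]), (0.89, [0.7466, -0.3019, 0.0003]), (0.85, [0.6511, 0.0749, -0.0011]), (0.8, [0.6422, -0.2796, -0.0027])]
top collar_filter [(0.82, [0.5109, 0.0718, 0.0001])]
top pump []
top lug_filter_grip [(0.77, [0.6445, -0.2792, 0.0758]), (0.71, [0.7403, -0.3102, 0.068]), (0.62, [0.6519, 0.0748, 0.07
[... 190 characters left out ...]
5763, 'D': array([-0.00935899,  0.        ,  0.        ,  0.        ,  0.        ]), 'position': array([ 0.55475404, -0.12215328,  0.93913753]), 'orientation': array([ 0.01114652, -0.70090278,  0.71299812, -0.01564346])}
wrist lug_filter []
wrist collar_filter []
wrist pump []
wrist lug_filter_grip []
wrist pump_socket []
{'fx': 275.27487771909944, 'fy': 275.27487771909944, 'cx': 259.3444272939885, 'cy': 191.98143440041468, 'D': array([0.00390176, 0.        , 0.        , 0.        , 0.        ]), 'position': array([0.10205923, 0.57088649, 0.38498274]), 'orientation': array([0.10206939, 0.79926642, 0.58742103, 0.07544253])}
0.9 [-2.61306703e-05  8.05964155e-01  5.91964339e-01  3.10043041e-05]
```

View pics/a_scene.png

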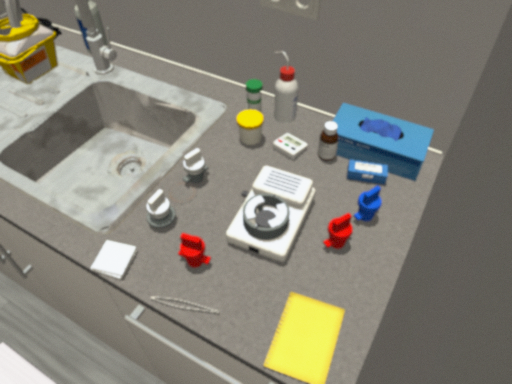

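View pics/a_top.png

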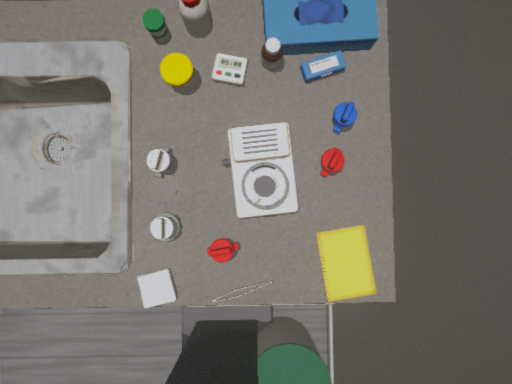

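The white lug filter is at top (159,161), about (0.651, 0.075), and the collar filter is at (165,227). The red and blue ones are decoys. The pump socket is at (265,185). I'll look closer with the wrist camera.

```bash
python3 - <<'E'
from plant import r, vision, models, telemetry
import cv2, numpy as np
im=cv2.imread("pics/a_top.png")
a=cv2.resize(im[135:255,125:195],None,fx=5,fy=5,interpolation=cv2.INTER_CUBIC)
b=cv2.resize(im[115:235,215:310],None,fx=5,fy=5,interpolation=cv2.INTER_CUBIC)
cv2.imwrite("pics/b_crop.png",cv2.resize(np.hstack([a,b]),None,fx=.95,fy=.95))
from plant import inverse_kinematics
# wrist cam offset in tool frame
from scipy.spatial.transform import Rotation as R
c=vision.get_calibration("wrist"); q=telemetry.current_tool_rot(); Rt=R.from_quat(np.roll(q,-1))
print(Rt.as_matrix(), Rt.inv().apply(c['position']-telemetry.current_ee_pos()), (Rt.inv()*R.from_quat(np.roll(c['orientation'],-1))).as_matrix())
E
```

```text
[[ 2.99156440e-01  9.54204079e-01  1.90398655e-05]
 [ 9.54204076e-01 -2.99156441e-01  7.88276519e-05]
 [ 8.09135654e-05 -5.41388243e-06 -9.99999997e-01]] [ 0.00025995 -0.07339932 -0.15448403] [[ 9.99999576e-01  5.24515012e-04  7.57514301e-04]
 [-6.98356482e-04  9.67779272e-01  2.51799112e-01]
 [-6.01034225e-04 -2.51799534e-01  9.67779228e-01]]
```

View pics/b_crop.png

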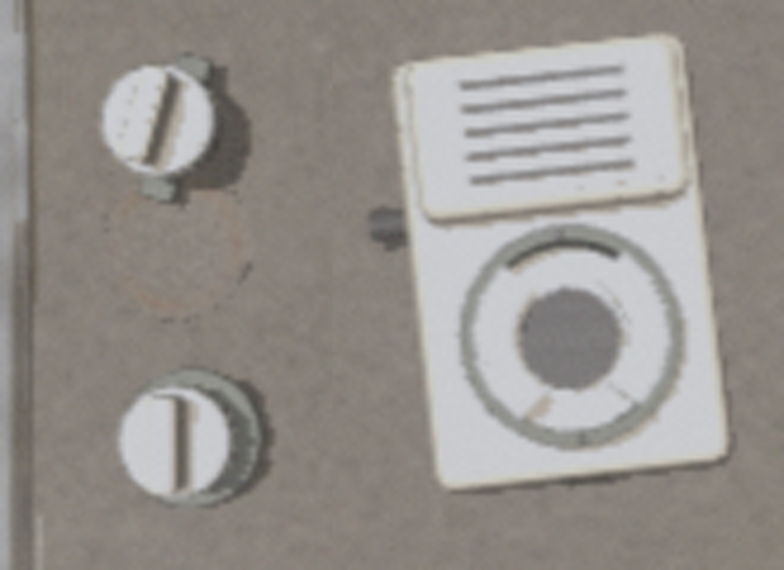

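```bash
cat > h.py <<'E'
from plant import r, gripper_to, inverse_kinematics, vision, models, telemetry
import cv2, numpy as np
from scipy.spatial.transform import Rotation as R
def quat(yaw, flip=0):
    """tool down; tool x along part's +y (flip: -y) for part yaw"""
    a=yaw+np.pi/2+flip*np.pi
    x=np.array([np.cos(a),np.sin(a),0]); z=np.array([0,0,-1.]); y=np.cross(z,x)
    return np.roll(R.from_matrix(np.c_[x,y,z]).as_quat(),1)
def snap(c,f):
    im=vision.snapshot(c); cv2.imwrite(f"pics/{f}.png",im[:,:,::-1]); return im
def project(c,P):
    k=vision.get_calibration(c) if isinstance(c,str) else c
    Rc=R.from_quat(np.roll(k['orientation'],-1)).as_matrix()
    K=np.array([[k['fx'],0,k['cx']],[0,k['fy'],k['cy']],[0,0,1]])
    t=-Rc.T@k['position']
    return cv2.projectPoints(np.asarray(P,float).reshape(-1,1,3),cv2.Rodrigues(Rc.T)[0],t,K,k['D'])[0][:,0]
def circ(n,x,y,z,rad,t=np.linspace(0,2*np.pi,40)):
    return np.c_[x+rad*np.cos(t),y+rad*np.sin(t),0*t+z]
E
python3 - <<'E'
from h import *
d=np.radians
for f in (0,1):
  for n,p,y in (("lf",(.651,.075,.25),-17),("lf",(.651,.075,.085),-17),("pin",(.596,-.138,.25),6),("pin",(.596,-.138,.14),6),("pmid",(.596,-.138,.13),-40),("pend",(.596,-.138,.13),-79)):
    q=inverse_kinematics(list(p),quat(d(y),f)); print(f,n,y,None if q is None else np.round(q,2))
E
```

```text
0 lf -17 [ 0.01  0.39  1.29 -0.    1.47 -1.27]
0 lf -17 [ 0.01  0.5   1.53 -0.    1.11 -1.27]
0 pin 6 [-0.34  0.32  1.39 -0.    1.43 -2.02]
0 pin 6 [-0.34  0.39  1.56 -0.    1.19 -2.02]
0 pmid -40 [-0.34  0.4   1.58 -0.    1.17 -1.21]
0 pend -79 [-0.34  0.4   1.58 -0.    1.17 -0.53]
1 lf -17 [ 0.01  0.39  1.29 -0.    1.47  1.88]
1 lf -17 [ 0.01  0.5   1.53 -0.    1.11  1.88]
1 pin 6 [-0.34  0.32  1.39 -0.    1.43  1.12]
1 pin 6 [-0.34  0.39  1.56 -0.    1.19  1.12]
1 pmid -40 [-0.34  0.4   1.58 -0.    1.17  1.93]
1 pend -79 [-0.34  0.4   1.58 -0.    1.17  2.61]
```

```bash
python3 - <<'E'
from h import *
import json
d=np.radians
out={}
for n,p,y in (("pump",(.57,-.138,.26),6),("filt",(.635,.075,.24),-17)):
    r.move_to(list(p),quat(d(y)))
    k=vision.get_calibration("wrist"); snap("wrist","c_"+n)
    out[n]={a:np.asarray(b).tolist() for a,b in k.items()}
    for t in (("pump","pump_socket") if n=="pump" else ("lug_filter","lug_filter_grip","collar_filter")):
        print(n,t,[(e['score'],e['at']) for e in models.mark_of(t,"wrist")])
json.dump(out,open("cal.json","w")); print(telemetry.current_t())
E
```

```text
pump pump [(0.95, [0.5936, -0.1377, 0.0025])]
pump pump_socket []
filt lug_filter [(0.72, [0.6487, -0.278, 0.0018]), (0.71, [0.6493, 0.0738, 0.0017]), (0.58, [0.4611, -0.0499, 0.0001])]
filt lug_filter_grip [(0.9, [0.4665, -0.0494, 0.073]), (0.58, [0.6472, 0.0743, 0.0684])]
filt collar_filter [(0.82, [0.5113, 0.063, -0.0035])]
4.9417
```

View pics/c_pump.png

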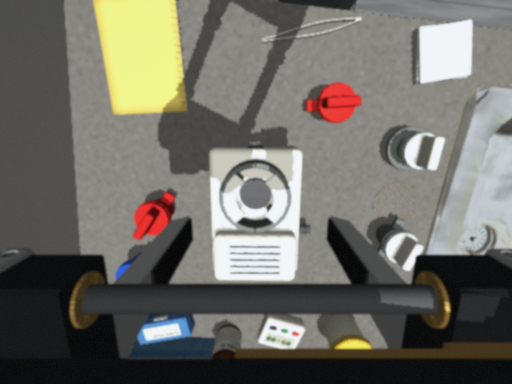

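View pics/c_filt.png

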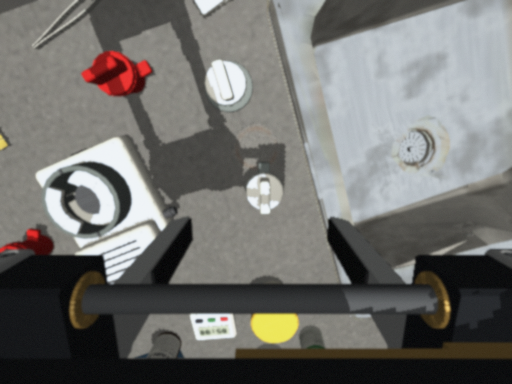

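The wrist pictures show the socket near (255,195) and the lug filter near (265,193). Both are almost aligned with the tool. Next I'll overlay model outlines to refine the poses.

```bash
cat > ov.py <<'E'
from h import *
import json
cal=json.load(open("cal.json")); cal={k:{a:np.array(b) for a,b in v.items()} for k,v in cal.items()}
def draw(img,k,polys,roi,s,out):
    x0,y0,x1,y1=roi
    im=cv2.resize(img[y0:y1,x0:x1],None,fx=s,fy=s,interpolation=cv2.INTER_CUBIC)
    raw=im.copy()
    for P,c in polys:
        p=(project(k,P)-[x0,y0]+.5)*s
        cv2.polylines(im,[np.int32(p*8)],False,c,1,cv2.LINE_AA,3)
    return np.hstack([raw,im])
def frame(x,y,yaw,pts):
    c,s=np.cos(yaw),np.sin(yaw); pts=np.asarray(pts,float)
    return np.c_[x+c*pts[:,0]-s*pts[:,1],y+s*pts[:,0]+c*pts[:,1],pts[:,2]]
def box(x0,x1,y0,y1,z): return [(x0,y0,z),(x1,y0,z),(x1,y1,z),(x0,y1,z),(x0,y0,z)]
def filt(x,y,yaw):
    return [(circ(0,x,y,.056,.024),(0,0,255)),(circ(0,x,y,.038,.024),(0,160,255)),(frame(x,y,yaw,box(-.02,.02,-.006,.006,.084)),(0,255,0)),
      (frame(x,y,yaw,box(-.033,.033,-.008,.008,.022)),(255,0,0))]
def pump(x,y,yaw):
    return [(circ(0,x,y,.075,.047),(0,0,255)),(circ(0,x,y,.075,.024),(0,255,0)),(circ(0,x,y,.052,.022),(255,0,255)),(frame(x,y,yaw,box(-.04,.04,-.013,.013,.075)),(255,0,0)),
     (frame(x,y,yaw,[(-.055,0,.075),(.055,0,.075)]),(0,200,255))]
E
python3 - <<'E'
from ov import *
f=(.6495,.0745,np.radians(-17)); p=(.595,-.138,np.radians(6))
kt=vision.get_calibration("top")
W=draw(cv2.imread("pics/c_filt.png"),cal["filt"],filt(*f),(225,145,305,225),5,0)
T=draw(cv2.imread("pics/a_top.png"),kt,filt(*f),(125,130,195,190),5.7,0)
cv2.imwrite("pics/d1.png",W[:, :800]);cv2.imwrite("pics/d2.png",T)
cv2.imwrite("pics/d3.png",draw(cv2.imread("pics/c_pump.png"),cal["pump"],pump(*p),(200,140,310,240),3.6,0))
cv2.imwrite("pics/d4.png",draw(cv2.imread("pics/a_top.png"),kt,pump(*p),(225,145,305,225),4.9,0))
E
```

```text
(no output)
```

View pics/d1.png

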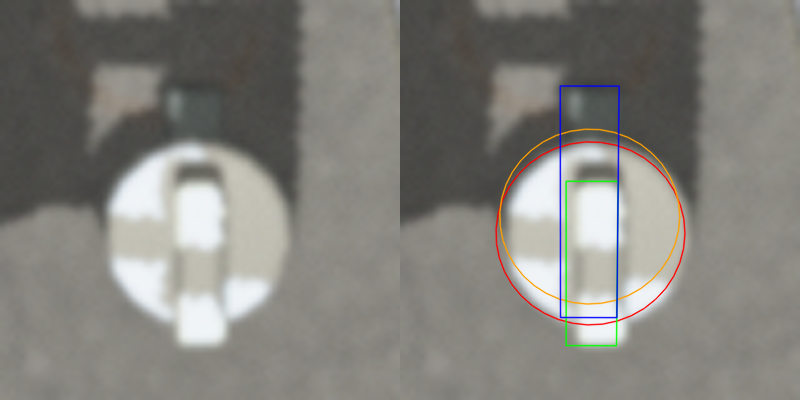

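View pics/d2.png

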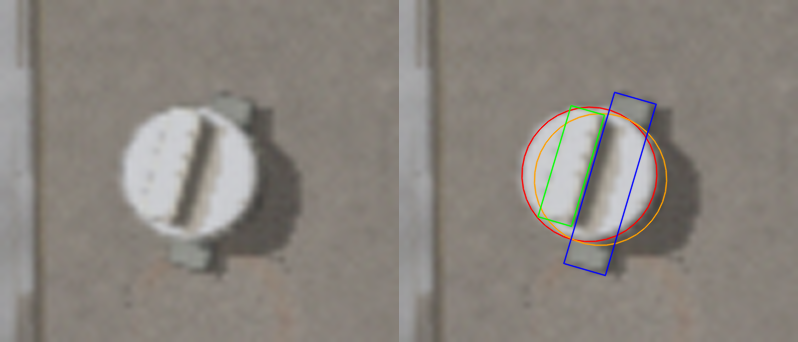

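View pics/d3.png

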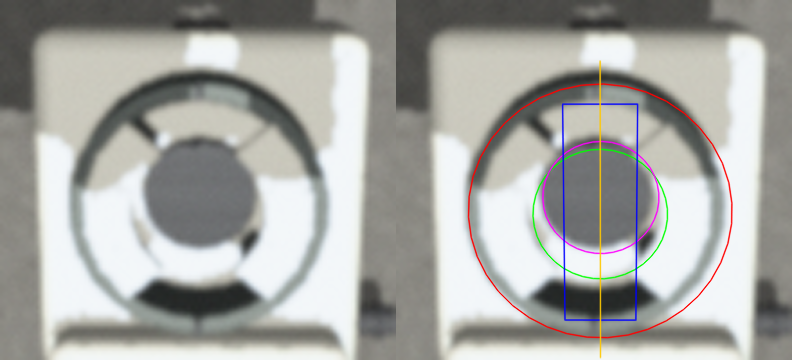

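View pics/d4.png

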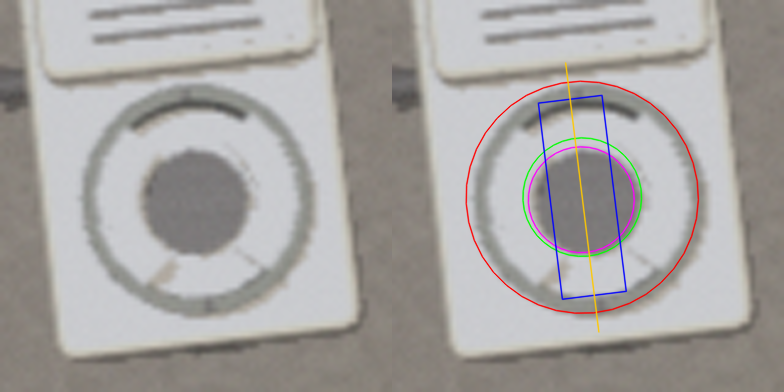

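```bash
python3 - <<'E'
from h import *
q=quat(np.radians(-17))
gripper_to(.06,f_grip=30)
r.move_to([.650,.0757,.13],q)
print(r.move_l([.650,.0757,.0845],vel=.1,guard=6), telemetry.current_ee_pos())
snap("wrist","e1")
gripper_to(0.0,f_grip=30); print(telemetry.current_opening(), telemetry.current_wrist_force())
print(r.move_l([.650,.0757,.20],vel=.15), telemetry.current_opening(), telemetry.current_wrist_force(),telemetry.current_t())
snap("wrist","e2"); snap("scene","e3")
E
```

```text
False [0.65069789 0.07572612 0.08553131]
0.011685458982740133 [0.73299478 0.4432323  0.43682929]
False 0.012267791682936565 [-0.06877794  0.18814958 -2.10013831] 8.5333
```

View pics/e2.png

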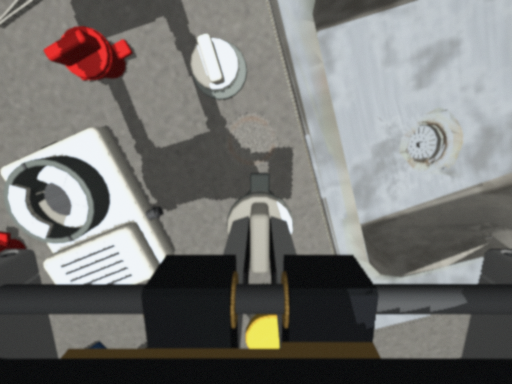

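View pics/e3.png

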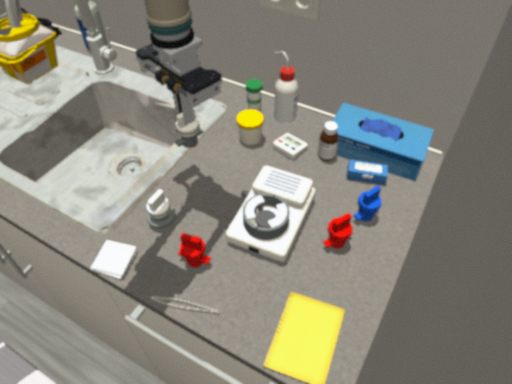

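Held: opening is 12 mm, load is −2.1 N, and the lug is visible at (260,185). Next I'll move it over the socket and lower it under guard.

```bash
python3 - <<'E'
from h import *
q=quat(np.radians(6.8)); px,py=.594,-.140
r.move_to([px,py,.200],q)
print(telemetry.current_ee_pos(),telemetry.current_wrist_force())
print(r.move_l([px,py,.150],vel=.08,guard=8),telemetry.current_ee_pos(),telemetry.current_wrist_force(),telemetry.current_opening())
snap("wrist","f1"); snap("scene","f2")
print(telemetry.current_t())
import numpy as np
a=cv2.imread("pics/f2.png")[140:270,190:350]; cv2.imwrite("pics/f2c.png",cv2.resize(a,None,fx=4,fy=4,interpolation=cv2.INTER_CUBIC))
E
```

```text
[ 0.59417604 -0.13936457  0.19963485] [-0.03375849  0.23080529 -0.80260786]
False [ 0.59439512 -0.13997612  0.15028375] [ 0.58883606 -0.18160865 -1.63918862] 0.01183410059555113
10.4
```

View pics/f1.png

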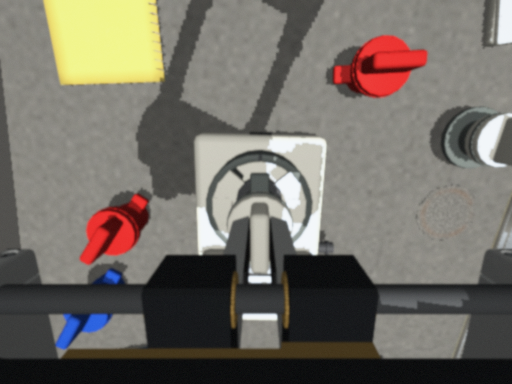

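View pics/f2c.png

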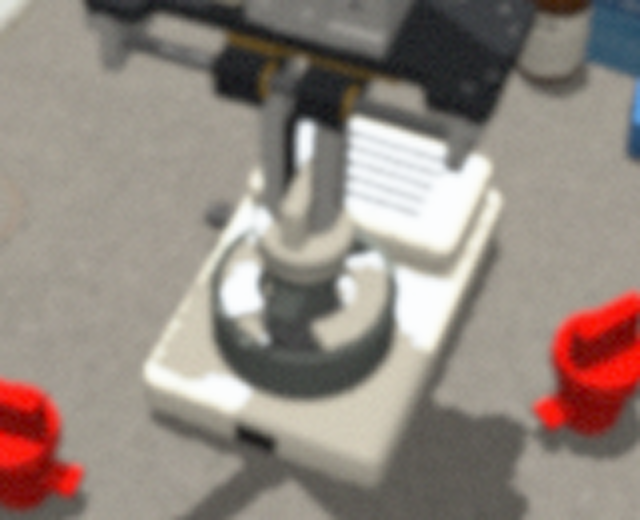

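The spigot is centred in the mouth and the lug points into the notch. Pressing down.

```bash
python3 - <<'E'
from h import *
px,py=.594,-.140
for z in (.140,.134,.129):
    print(z,r.move_l([px,py,z],vel=.04,guard=15),telemetry.current_ee_pos(),telemetry.current_wrist_force(),telemetry.current_opening())
print(telemetry.current_t())
E
```

```text
0.14 False [ 0.59370076 -0.13994438  0.13957221] [ 0.1830301  -0.74843116 -0.99172234] 0.011974011489214818
0.134 False [ 0.59485546 -0.14029462  0.13468249] [ 0.0444716  -0.95004721  3.38858963] 0.011603052108699384
0.129 False [ 0.59479391 -0.14030805  0.1294019 ] [1.65816742 0.65135857 4.6365343 ] 0.011644974605376189
11.375
```

The spring force looks right at about 5–6 N. Turning clockwise in steps.

```bash
python3 - <<'E'
from h import *
j=np.array(telemetry.current_joints()); px,py=.594,-.140
for a in (20,40,60,75,85):
    r.move_to([px,py,.129],quat(np.radians(6.8-a)))
    T=telemetry.current_torque(); print(a,np.round(telemetry.current_ee_pos(),4),np.round(telemetry.current_wrist_force(),1),np.round(T,2),round(telemetry.current_opening(),4))
    if abs(T[2])>1.0: break
print(telemetry.current_t(), telemetry.current_joints()[5]-j[5])
snap("scene","g1");a=cv2.imread("pics/g1.png")[140:270,190:350]; cv2.imwrite("pics/g1c.png",cv2.resize(a,None,fx=4,fy=4,interpolation=cv2.INTER_CUBIC))
E
```

```text
20 [ 0.5939 -0.1399  0.1291] [0.1 0.4 4.7] [ 0.01 -0.07 -0.02] 0.0116
40 [ 0.5938 -0.1398  0.129 ] [-0.2  0.4  4.7] [-0.02  0.01 -0.  ] 0.0121
60 [ 0.5939 -0.14    0.129 ] [-0.2  0.3  5.2] [-0.01  0.06 -0.03] 0.0118
75 [ 0.594 -0.14   0.129] [1.  0.3 4.7] [-0.02  0.06 -0.03] 0.0119
85 [ 0.594 -0.14   0.129] [ 0.4 -0.9  4.2] [-0.04  0.05 -0.01] 0.0113
13.3 1.477963991630026
```

View pics/g1c.png

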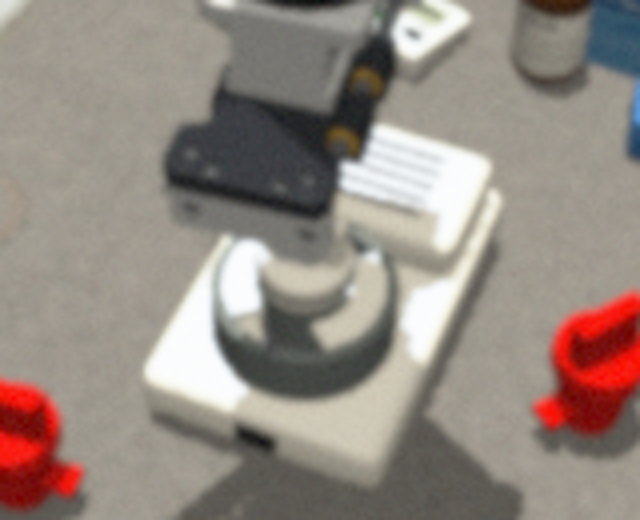

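```bash
python3 - <<'E'
from h import *
px,py=.594,-.140
a=85
for a in (88,90):
    r.move_to([px,py,.129],quat(np.radians(6.8-a)))
    T=telemetry.current_torque(); print(a,np.round(T,2),np.round(telemetry.current_wrist_force(),1))
    if abs(T[2])>.2: break
r.move_to([px,py,.129],quat(np.radians(6.8-86)))
for z in (.132,.134):
    print(z,r.move_l([px,py,z],vel=.03,guard=12),telemetry.current_ee_pos(),telemetry.current_wrist_force())
    if telemetry.current_wrist_force()[2]<-3: break
gripper_to(.05)
r.move_l([px,py,.20],vel=.12)
print(telemetry.current_wrist_force(),telemetry.current_t())
r.move_to([.40,.05,.30],quat(np.radians(-79)))
for c in ("scene","top"):
    snap(c,"h_"+c)
    for t in ("lug_filter","collar_filter"): print(c,t,[(d['score'],d['at']) for d in models.mark_of(t,c)])
print(telemetry.current_t())
A=cv2.imread("pics/h_scene.png")[140:270,190:350];B=cv2.imread("pics/h_top.png")[135:235,215:310]
cv2.imwrite("pics/h.png",np.hstack([cv2.resize(A,(400,325),interpolation=2),cv2.resize(B,(309,325),interpolation=2)]))
E
```

```text
88 [-0.07  0.03 -0.02] [0.3 0.5 5.3]
90 [-0.08 -0.37  0.21] [ 2.  -0.2  3. ]
0.132 False [ 0.59415917 -0.13998985  0.13148281] [ 2.44823439  0.55809628 -1.68108117]
0.134 False [ 0.59415731 -0.1400092   0.13156121] [  5.86494473  -1.53272809 -10.76266182]
[-0.16840713  0.32134309  0.0311158 ] 16.0583
scene lug_filter [(0.83, [0.4678, -0.051, 0.0001]), (0.8, [0.5958, -0.1421, 0.0468]), (0.75, [0.6475, -0.2825, 0.0019]), (0.67, [0.7366, -0.3023, -0.0006])]
scene collar_filter [(0.94, [0.5111, 0.0689, -0.001])]
top lug_filter [(0.82, [0.5918, -0.1443, 0.0468]), (0.72, [0.4678, -0.0537, 0.0008]), (0.67, [0.6445, -0.2781, -0.0033]), (0.63, [0.7424, -0.3072, 0.0043])]
top collar_filter [(0.73, [0.5127, 0.0737, -0.0011])]
17.475
```

View pics/h.png

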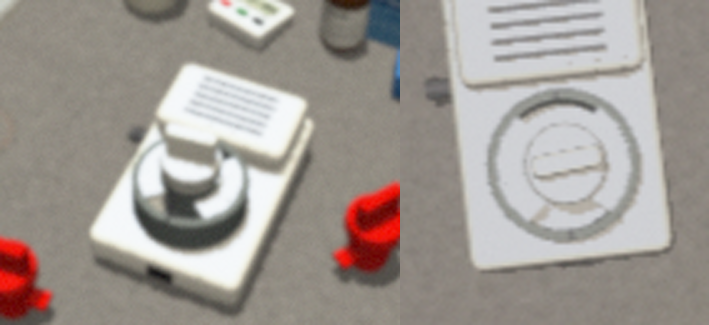

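View pics/h_top.png

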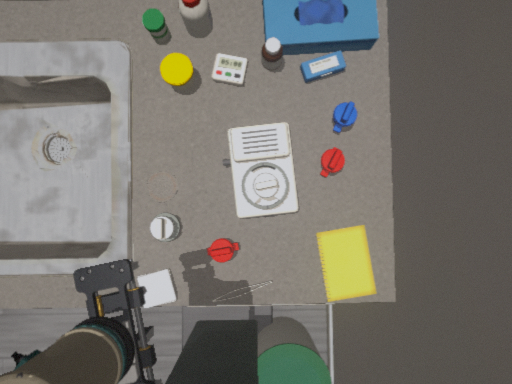

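The filter sits upright in the socket at top (265,185), with its bar turned across the pump axis. The collar filter is unmoved at (165,227). Pulling upward met about 10 N of resistance, so the filter is locked.

```bash
python3 -c "
from h import *
print(r.sign_off())"
```

```text
the job is handed in; nothing more can be done
None
```

The white filter with the side lugs is locked in the pump socket, and I handed the job in at about 17.5 s.

I gripped it by its bar, lowered the lugs through the notches and pushed it down against about 6 N of spring force. I then turned it clockwise until the torque rose at the stop, just before 90° commanded, eased back to about 86° and let go.

**Last checks:**
- **Locked:** before release, an upward pull met about 10 N and the gripper stayed at the locked height.
- **Seated:** after release, the networks put the foot at z = 46.8 mm. It was 3–5 mm from my estimate of the pump axis, close to their 4 mm accuracy.
- **Upright and turned:** the pictures show it upright with the bar across the pump axis.
- **Collar filter:** it stands where it was. The networks place it within a few mm of its first position, which is within their accuracy.
- **Robot:** it touches nothing, with wrist force near zero.

No check failed. The networks also labelled the red and blue look-alikes as lug filters, so I told them apart by colour in the pictures.

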